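Sort three shaker mounts by feel and fit the sound one

ROBOT

A 7-joint arm with a two-finger parallel gripper is mounted at the origin on the work surface. World frame = base frame: x ahead of the robot, y to its left, z up, the work surface at z = 0. Lengths are in m, angles in rad, forces in N, time in s.
With the tool pointing down it reaches from about 0.425 to 0.95 m from the base axis. Payload 16.7 kg.
Tool frame: the origin (TCP) lies on the mounting face of the last link; the fingertips stand 199 mm ahead of it and the grasp point (between the pads) lies 180 mm ahead of it; z points along the fingers, y is the line along which they close (so a half turn about z gives the same grasp; the last joint's range is limited). The gripper opens to 94 mm and grips with 3 to 60 N. Pads are 16 mm wide; open, the fingers measure 119 mm over their backs; the gripper's body (75 mm by 177 mm) begins 78 mm behind the grasp point.
Start: joints at [-1.46, 0.426, 0.074, 1.606, -0.034, 1.111, -0.067], TCP at [0.173, 0.652, 0.405] pointing down, gripper open.
Joint ranges: [-2.85, 2.85], [-0.5, 2.14], [-1.23, 1.37], [0.21, 2.46], [-1.02, 4.16], [0.16, 2.05], [-2.73, 2.73]. Speed limits (rad/s): [1.89, 1.89, 2.39, 2.39, 3.01, 3.01, 3.01].

INTERFACE

Orientations are given as a rotation vector (axis times angle).
In Python, from bench import bot gives the robot as it stands.
- The arm moves only by the tool carry_out, never from a script. Its argument "rows" is a list of rows, each an object of numbers: "wx", "wy", "wz": the turn, a rotation vector about the world's x, y, z in degrees; "dx", "dy", "dz": the shift along the world's x, y, z in mm; "fingers": the finger opening in mm, from 0 to 94. A call has exactly 8 rows; each row is the pose to reach, as a shift and turn from the pose commanded when the call began; what a row does not reach only later rows make up. A row lasts 1/8 s, in which the tool goes at most 62.5 mm and 10.7 degrees, less where a joint would pass 70% of its speed; a pose out of reach is approached as far as the arm can. A call with a gripper value outside its range is refused whole. The fingers move at their own pace and stop on an object; "grip_force" is the grip in N (left out, the last holds). Time passes only in rows, so rows that repeat a pose let the fingers close, or fill a call up. It gives the time, the measured TCP pose, the force, the opening and the grip force at its end, in the units of the state.
- bot.get_state(): the state, without advancing time (a new reading comes with each control period).
- bot.get_image(name): name is "scene" or "side" or "wrist"; returns the picture (420x560x3 uint8, red, green, blue); there is no depth.
- bot.get_calibration(name): a dict with "K" (3x3 intrinsics, pixels), "R" (3x3) and "t" (3): a world point X has camera coordinates R X + t; the wrist camera has in their place "tool_from_camera" (4x4, takes a point from camera to tool coordinates, whose origin is the TCP and whose axes are the flange's). Camera axes: x right, y down, z forward; pixel columns grow to the right and rows downward; lengths in m; the calibration is good to about 2 mm. A picture is of the moment at which its call begins: read the wrist's pose just before it. get_calibration takes no time and is no camera call.
- bot.hand_in(): hands the job in; it is judged then, once.
The state is a dict: "time_s": time; "qpos": joint angles; "joint_velocities": joint speeds; "effort": joint torques, N m; "eef_pos": TCP position; "ee_rot": TCP orientation; "force": force on the tool from outside, world axes, zero at the start; "ft_torque": the same for the moment, N m; "grip_width": opening from 0.0 (shut) to 1.0 (fully open); "grasp_force": force on a finger pad.
Only numpy, scipy, OpenCV 4.12 (cv2) and the standard library are available. Lean on these libraries where they do the work, as an engineer would, in place of code of your own. Each camera call takes 0.05 s, during which the arm holds its last target. There are 200 camera calls.

TASK

Three look-alike rubber mounts stand in the white rack: one has gone slack, one has hardened, and one, of middling firmness, is still sound. One by one, in the order yellow, red, green, squeeze each mount's rubber button straight down about 5 mm from where it stands, hold it there for a moment and feel how hard it resists; squeezing it more than 8 mm ruins it. Then fit the sound mount upright and fully home in the one empty socket of the blue shaker base, leaving the other two standing in the rack and the things around undisturbed.

Things in the scene. Friction and masses are not known exactly. Their poses are not given: they have to be found in the camera images.
- rack: white plastic test rack, fixed, 90 x 270 mm, its top face 40 mm above its origin. Origin: centre, z up; y runs along the row of wells (85 mm apart) with the yellow tab's well at +y and the green tab's at -y; the coloured tabs lie on the -x side of the wells. It stands on adjustable feet, so its height above the bench differs by up to 12 mm from case to case
- well_yellow (a point): centre of the floor of the well with the yellow tab; a standing mount's origin is here. Well 39 mm in diameter, 8 mm deep, so 16 mm of the steel cup stands above the rack's top; the button's flat top is 34 to 42 mm above this point
- well_red (a point): centre of the floor of the well with the red tab; a standing mount's origin is here. Well 39 mm in diameter, 8 mm deep, so 16 mm of the steel cup stands above the rack's top; the button's flat top is 34 to 42 mm above this point
- well_green (a point): centre of the floor of the well with the green tab; a standing mount's origin is here. Well 39 mm in diameter, 8 mm deep, so 16 mm of the steel cup stands above the rack's top; the button's flat top is 34 to 42 mm above this point
- mount_k: anti-vibration mount, 0.13 kg: an upright round steel cup 36 mm in diameter and 24 mm high with a black rubber button (28 mm in diameter, flat top) standing 10 to 18 mm above it (by chance, whatever its firmness). Origin: centre of the cup's underside, z up. Lift it by the steel cup. The three loose mounts look alike; which stands in which well changes, and which is slack, sound or hardened can only be felt
- mount_m: another mount, same in look and size as mount_k (see there)
- mount_t: another mount, same in look and size as mount_k (see there)
- button_k (a joint): how far the rubber button of mount_k is pressed in, m: 0 = free (left alone it settles within 0.2 mm), grows downward, stop at 0.009; it springs back. Resistance of the buttons grows evenly with depth; among the three mounts there is one slack (about 0.5 N per mm, 2.5 N at 5 mm), one sound (1.1 N per mm, 5.5 N at 5 mm) and one hardened (2.4 N per mm, 12 N at 5 mm)
- button_m (a joint): how far the rubber button of mount_m is pressed in, m: 0 = free (left alone it settles within 0.2 mm), grows downward, stop at 0.009; it springs back
- button_t (a joint): how far the rubber button of mount_t is pressed in, m: 0 = free (left alone it settles within 0.2 mm), grows downward, stop at 0.009; it springs back
- shaker_base: upturned blue shaker base, fixed, 250 x 200 x 30 mm, lying on the bench. Origin: centre of its underside, z up. Three of its four corner sockets (at x = +-85, y = +-65 mm) already hold fixed mounts of the same shape, their tops about 58 mm above the bench; the one at x = -85, y = -65 mm is empty
- socket (a point): centre of the floor of the empty socket: a round hole 38.2 mm in diameter with a chamfered mouth, 10 mm deep, mouth level with the base's top face (30 mm above the bench). A mount is home when its origin is here
- tube_rack: bystander: white rack with blue-capped tubes, 150 x 70 x 102 mm, loose; origin centre of its underside
- reagent_jar: bystander: small jar with blue cap, 44 mm in diameter, 70 mm high, loose; origin centre of its underside
- screwdriver: bystander: screwdriver lying on the bench, loose; its own x axis along the shaft, origin under the middle
Mind the look-alikes: they are no part of the job. Leave any pink or turquoise look-alike of the mount_t alone.

How it is judged:
By the outcome, as a careful person would: the job done as asked, in the order asked, and still so for the second after the job is handed in, with the robot touching nothing.
It also fails if it takes over 56 s, if anything falls off the work surface, if the arm or the gripper's body presses on something with over 40 N, if the wrist force passes 120 N, or if a joint passes its speed limit or range.

## Working session

There is one attempt and no reset: what is moved stays moved. The work goes in short steps, Python scripts to look and compute and a tool call to move; the robot and the scene stay as the last step left them, time stands still between calls to the robot, and variables do not carry over. Pictures are saved under pics/ and viewed, at most 13 in all, crops included, and the job is handed in when it is done.

Besides the shell and the picture viewer there is one more tool, called in YAML: its name, and indented under it one key for each argument. carry_out: Moves the arm, as the interface text tells. Its arguments: {"type":"object","properties":{"rows":{"type":"array","items":{"type":"object","properties":{"wx":{"type":"number"},"wy":{"type":"number"},"wz":{"type":"number"},"dx":{"type":"number"},"dy":{"type":"number"},"dz":{"type":"number"},"fingers":{"type":"number"}}}},"grip_force":{"type":"number"}},"required":["rows"]}

```bash
mkdir -p pics
cat > h.py <<'E'
import numpy as np, cv2
from bench import bot
from scipy.spatial.transform import Rotation as Ro
def shot(n,f=None):
    s=bot.get_state(); im=bot.get_image(n)
    if f: cv2.imwrite('pics/'+f,im[:,:,::-1])
    return s,im
def cam(n,s=None):
    c=bot.get_calibration(n); K=np.array(c['K'])
    if n=='wrist':
        T=np.array(c['tool_from_camera']); R0=Ro.from_rotvec(s['ee_rot']).as_matrix()
        return K,R0@T[:3,:3],R0@T[:3,3]+np.array(s['eef_pos'])
    R=np.array(c['R']);t=np.array(c['t']); return K,R.T,-R.T@t
def ray(c,u,v,z):
    K,R,o=c; d=R@np.linalg.solve(K,[u,v,1.]); return o+d*(z-o[2])/d[2]
def proj(c,X):
    K,R,o=c; p=K@(R.T@(np.array(X)-o)); return p[:2]/p[2]
E
python3 - <<'E'
from h import *
for n in ['scene','side','wrist']:
    s,im=shot(n,n+'0.png'); c=cam(n,s); print(n,c[2].round(3),c[1][:,2].round(2),c[0][0,0])
print({k:np.round(v,3) for k,v in s.items()})
E
```

```text
scene [ 1.168 -0.208  0.689] [-0.67  0.2  -0.71] 402.852653912864
side [0.259 0.374 0.588] [ 0.44 -0.55 -0.71] 427.45391690470757
wrist [0.1   0.671 0.384] [ 0.25 -0.07 -0.96] 371.92116799632913
{'time_s': np.float64(0.1), 'qpos': array([-1.461,  0.427,  0.074,  1.607, -0.034,  1.111, -0.067]), 'joint_velocities': array([-0.002, -0.001,  0.001, -0.002,  0.   , -0.003,  0.002]), 'effort': array([ 9.0000e-03, -9.3746e+01,  3.6780e+00, -4.5504e+01, -4.8000e-02,
        1.7000e-02,  0.0000e+00]), 'eef_pos': array([0.173, 0.652, 0.404]), 'ee_rot': array([-4.070e-01, -3.115e+00,  2.000e-03]), 'force': array([ 0.61 , -0.179, -0.495]), 'ft_torque': array([-0.013,  0.016,  0.043]), 'grasp_force': np.float64(0.0), 'grip_width': np.float64(1.0)}
```

View pics/scene0.png

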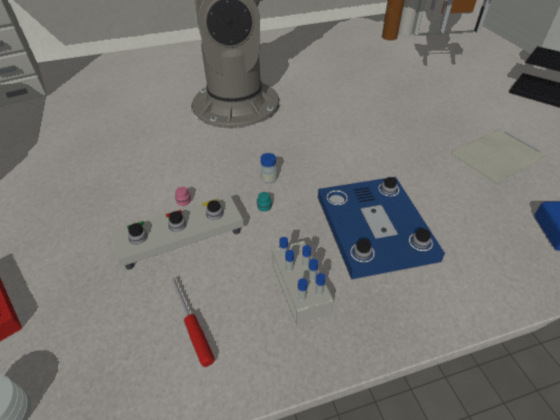

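View pics/side0.png

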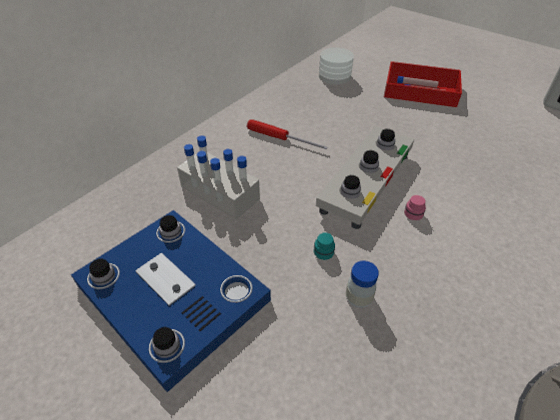

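The scene view shows the mounts at yellow (214,207), red (176,219) and green (136,231), with the empty socket at (338,198). In the side view they are at (352,184), (371,158) and (388,136), with the socket at (236,289). Next I'll triangulate from these pixels.

```bash
cat >> h.py <<'E'
def tri(pts):
    A=np.zeros((3,3));b=np.zeros(3)
    for c,p in pts:
        d=c[1]@np.linalg.solve(c[0],[p[0],p[1],1.]);d/=np.linalg.norm(d);P=np.eye(3)-np.outer(d,d);A+=P;b+=P@c[2]
    return np.linalg.solve(A,b)
def blob(m,u,v,r):
    w=np.zeros_like(m); cv2.circle(w,(int(u),int(v)),r,1,-1)
    n,l,st,ce=cv2.connectedComponentsWithStats((m&w).astype(np.uint8)); i=1+np.argmax(st[1:,4]); return ce[i],st[i]
E
python3 - <<'E'
from h import *
I={n:cv2.imread(f'pics/{n}0.png') for n in('scene','side')}; C={n:cam(n) for n in I}
P={'y':((214,207),(352,184)),'r':((176,219),(371,158)),'g':((136,231),(388,136))}
T={'y':((207,203),(370,199)),'r':((170,214),(387,173)),'g':((139,224),(404,150))}
for k in P:
    q=[]
    for n,p in zip(I,P[k]):
        m=(I[n].max(2)<60).astype(np.uint8); ce,st=blob(m,*p,13); q.append((C[n],ce)); print(n,k,ce.round(1),st)
    print('btn',tri(q).round(4))
for k in T:
    q=[]
    for n,p in zip(I,T[k]):
        hsv=cv2.cvtColor(I[n],cv2.COLOR_BGR2HSV); m=((hsv[...,1]>120)&(hsv[...,2]>60)).astype(np.uint8); ce,st=blob(m,*p,12); q.append((C[n],ce)); print(n,k,ce.round(1),st)
    print('tab',tri(q).round(4))
for n,p in zip(I,((338,198),(236,289))):
    hsv=cv2.cvtColor(I[n],cv2.COLOR_BGR2HSV); m=((hsv[...,1]<90)).astype(np.uint8); 
    w=np.zeros_like(m);cv2.circle(w,p,22,1,-1);m&=w
    cs,_=cv2.findContours(m,cv2.RETR_EXTERNAL,cv2.CHAIN_APPROX_NONE); e=cv2.fitEllipse(max(cs,key=cv2.contourArea)); print('sock',n,e,ray(C[n],*e[0],.03).round(4))
E
```

```text
scene y [213.6 205.9] [208 201  13  11 115]
side y [351.5 182.3] [344 175  16  15 180]
btn [ 0.5173 -0.1656  0.0641]
scene r [175.6 217.2] [169 212  14  12 132]
side r [370.4 157.1] [364 151  14  13 160]
btn [ 0.5267 -0.2504  0.0651]
scene g [135.5 229.2] [129 223  14  13 148]
side g [387.3 135.3] [381 129  14  13 144]
btn [ 0.5355 -0.335   0.0651]
scene y [205.4 203.6] [203 202   6   4  18]
side y [368.2 197.9] [362 192  13  13  83]
tab [ 0.4816 -0.178   0.0391]
scene r [167.5 214.8] [166 214   4   3  10]
side r [386.1 172.1] [381 167  11  12  68]
tab [ 0.491  -0.2654  0.0387]
scene g [140.8 222.7] [139 222   4   2   6]
side g [402.3 149.3] [399 145   8  10  42]
tab [ 0.4977 -0.3289  0.0478]
sock scene ((336.9919128417969, 197.9704132080078), (39.26567840576172, 40.74970245361328), 38.58184814453125) [0.5478 0.1198 0.03  ]
sock side ((235.8586883544922, 288.3125305175781), (26.696836471557617, 31.95998191833496), 77.88916015625) [0.5448 0.1204 0.03  ]
```

View pics/wrist0.png

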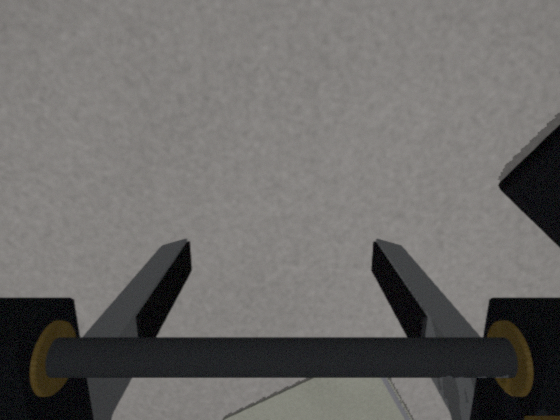

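The wrist view shows only the bench and the open fingers. I'll go over the socket first and then on towards the yellow well, avoiding the area near the base.

carry_out:
  rows:
    - {"dx": 330, "dy": -520, "dz": 0, "wz": 20, "fingers": 0}
    - {"dx": 330, "dy": -520, "dz": 0, "wz": 20, "fingers": 0}
    - {"dx": 330, "dy": -520, "dz": 0, "wz": 20, "fingers": 0}
    - {"dx": 330, "dy": -520, "dz": 0, "wz": 20, "fingers": 0}
    - {"dx": 330, "dy": -520, "dz": 0, "wz": 20, "fingers": 0}
    - {"dx": 330, "dy": -520, "dz": 0, "wz": 20, "fingers": 0}
    - {"dx": 330, "dy": -520, "dz": 0, "wz": 20, "fingers": 0}
    - {"dx": 330, "dy": -520, "dz": 0, "wz": 20, "fingers": 0}

```text
invalid input at $.rows[0]: expected keys wx, wy, wz, dx, dy, dz, fingers
```

Run:
```python
from h import *
s,im=shot('wrist','w1.png'); np.save('w1.npy',np.r_[s['eef_pos'],s['ee_rot']])
print(np.round(s['eef_pos'],4),np.round(s['ee_rot'],3),s['joint_velocities'].round(2)if hasattr(s['joint_velocities'],'round') else s['joint_velocities'],s['force'])
print(proj(cam('wrist',s),[.546,.12,.03]))
```

```text
[0.1733 0.6522 0.4042] [-4.070e-01 -3.115e+00  2.000e-03] [-0. -0.  0. -0. -0. -0. -0.] [ 0.20944444 -0.00126225  0.46234797]
[-33.98338815 551.18930047]
```

All keys are required in each row.

carry_out:
  rows:
    - {"dx": 330, "dy": -520, "dz": 0, "wx": 0, "wy": 0, "wz": 20, "fingers": 0}
    - {"dx": 330, "dy": -520, "dz": 0, "wx": 0, "wy": 0, "wz": 20, "fingers": 0}
    - {"dx": 330, "dy": -520, "dz": 0, "wx": 0, "wy": 0, "wz": 20, "fingers": 0}
    - {"dx": 330, "dy": -520, "dz": 0, "wx": 0, "wy": 0, "wz": 20, "fingers": 0}
    - {"dx": 330, "dy": -520, "dz": 0, "wx": 0, "wy": 0, "wz": 20, "fingers": 0}
    - {"dx": 330, "dy": -520, "dz": 0, "wx": 0, "wy": 0, "wz": 20, "fingers": 0}
    - {"dx": 330, "dy": -520, "dz": 0, "wx": 0, "wy": 0, "wz": 20, "fingers": 0}
    - {"dx": 330, "dy": -520, "dz": 0, "wx": 0, "wy": 0, "wz": 20, "fingers": 0}

```text
time_s: 1.2
eef_pos: [0.4421, 0.2282, 0.4049]
ee_rot: [-0.14, 3.138, 0.001]
force: [0.7, 0.3, 0.6]
grip_width: 0.189
grasp_force: 0.0
```

Run:
```python
from h import *
s,im=shot('wrist','w2.png'); np.save('w2.npy',np.r_[s['eef_pos'],s['ee_rot']])
print(np.round(s['eef_pos'],4),np.round(s['ee_rot'],3),np.round(s['joint_velocities'],2),s['force'])
print(proj(cam('wrist',s),[.546,.12,.03]))
```

```text
[0.4421 0.2282 0.4049] [-1.400e-01  3.138e+00  1.000e-03] [ 0.65  0.03  0.4  -0.02 -0.06 -0.01  1.08] [0.73617702 0.28380218 0.6281857 ]
[169.13633366 271.93744354]
```

View pics/w2.png

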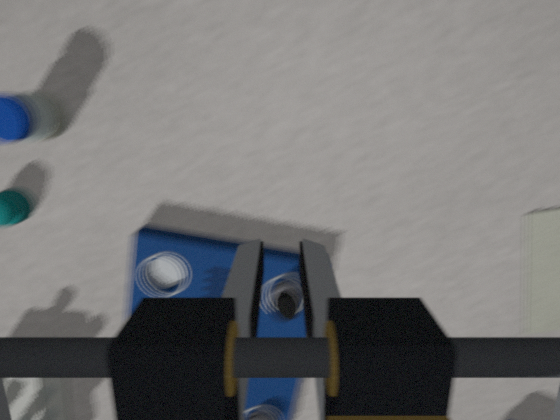

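The wrist view shows the blue base with the empty socket at (164,272), about 5 px from where I predicted it. Moving on to hover over the yellow mount.

carry_out:
  rows:
    - {"dx": 76, "dy": -396, "dz": -40, "wx": 0, "wy": 0, "wz": 1, "fingers": 0}
    - {"dx": 76, "dy": -396, "dz": -40, "wx": 0, "wy": 0, "wz": 1, "fingers": 0}
    - {"dx": 76, "dy": -396, "dz": -40, "wx": 0, "wy": 0, "wz": 1, "fingers": 0}
    - {"dx": 76, "dy": -396, "dz": -40, "wx": 0, "wy": 0, "wz": 1, "fingers": 0}
    - {"dx": 76, "dy": -396, "dz": -60, "wx": 0, "wy": 0, "wz": 1, "fingers": 0}
    - {"dx": 76, "dy": -396, "dz": -80, "wx": 0, "wy": 0, "wz": 1, "fingers": 0}
    - {"dx": 76, "dy": -396, "dz": -90, "wx": 0, "wy": 0, "wz": 1, "fingers": 0}
    - {"dx": 76, "dy": -396, "dz": -90, "wx": 0, "wy": 0, "wz": 1, "fingers": 0}

```text
time_s: 2.25
eef_pos: [0.5166, -0.1684, 0.3129]
ee_rot: [0.161, -3.134, 0.002]
force: [0.2, 0.5, 1.2]
grip_width: 0.005
grasp_force: 0.0
```

Run:
```python
from h import *
s,im=shot('wrist','w3.png'); np.save('w3.npy',np.r_[s['eef_pos'],s['ee_rot']])
print(np.round(s['eef_pos'],4),np.round(s['ee_rot'],3),np.round(s['joint_velocities'],2),s['force'])
for X in ([.5173,-.1656,.07],[.5267,-.2504,.07]): print(proj(cam('wrist',s),X))
```

```text
[ 0.5166 -0.1684  0.3129] [ 1.610e-01 -3.134e+00  2.000e-03] [-0.05 -0.05 -0.03 -0.    0.02  0.03 -0.06] [0.21196264 0.53291764 1.17871001]
[286.64039551 229.75219673]
[151.8715176  230.86948265]
```

View pics/w3.png

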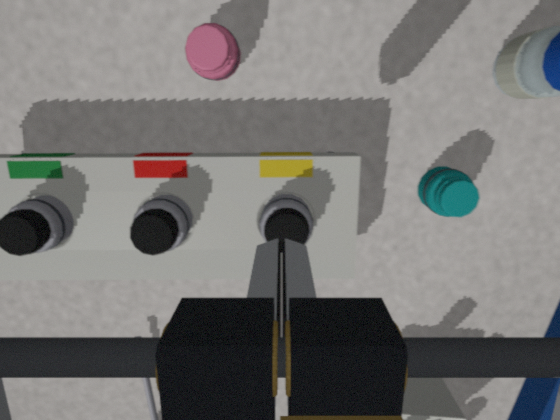

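The view from above shows the button tops at yellow ≈(286,228), red ≈(154,231) and green ≈(24,231), with the tabs at row 169. I'll compute heights and centres from tab spacing and disc sizes.

Run:
```python
from h import *
im=cv2.imread('pics/w3.png'); p=np.load('w3.npy'); s={'eef_pos':p[:3],'ee_rot':p[3:]}; c=cam('wrist',s); print('cam',c[2].round(4),c[1][:,2].round(3))
hsv=cv2.cvtColor(im,cv2.COLOR_BGR2HSV); tab=[]
for k,q in {'y':(286,169),'r':(161,169),'g':(35,170)}.items():
    m=((hsv[...,1]>130)&(hsv[...,2]>50)).astype(np.uint8); ce,st=blob(m,*q,30); tab.append(ce); print(k,ce.round(2),st)
zs=np.linspace(.03,.07,401); L=[np.linalg.norm(ray(c,*tab[0],z)-ray(c,*tab[2],z)) for z in zs]
zt=zs[np.argmin(abs(np.array(L)-.17))]; print('rack top',zt,[ray(c,*t,zt).round(4) for t in tab])
for k,q in {'y':(286,228),'r':(154,231),'g':(24,231)}.items():
    m=(im.max(2)<45).astype(np.uint8); 
    if k=='y': m[238:]=0
    w=np.zeros_like(m);cv2.circle(w,q,32,1,-1);m&=w
    cs,_=cv2.findContours(cv2.morphologyEx(m,cv2.MORPH_OPEN,np.ones((5,5))),cv2.RETR_EXTERNAL,cv2.CHAIN_APPROX_NONE); g=max(cs,key=cv2.contourArea); e=cv2.fitEllipse(g); x,y,w_,h_=cv2.boundingRect(g)
    # pixel cols at widest row -> depth
    print(k,e,(x,y,w_,h_))
    rows=[(v,np.where(m[v])[0]) for v in range(y,y+h_)]; v,wc=max(rows,key=lambda r:np.ptp(r[1]) if len(r[1]) else 0); print(v,wc[0],wc[-1])
cv2.imwrite('pics/w3c.png',cv2.resize(im[140:270,0:340],None,fx=2.3,fy=2.3,interpolation=cv2.INTER_CUBIC))
```

```text
cam [ 0.4414 -0.1766  0.2929] [ 0.259  0.025 -0.966]
y [285.53 167.99] [260 160  52  17 881]
r [160.41 168.53] [134 160  53  18 851]
g [ 34.54 169.22] [  8 162  54  16 794]
rack top 0.0436 [array([ 0.4825, -0.1697,  0.0436]), array([ 0.4915, -0.2539,  0.0436]), array([ 0.5006, -0.3387,  0.0436])]
y ((286.388427734375, 224.34169006347656), (31.07054901123047, 45.034706115722656), 88.69187927246094) (265, 208, 43, 30)
229 265 308
r ((154.21192932128906, 230.84580993652344), (42.748146057128906, 46.85116958618164), 57.940216064453125) (131, 209, 47, 45)
230 132 178
g ((23.267932891845703, 231.3392333984375), (43.44124984741211, 51.32181167602539), 76.41156768798828) (0, 210, 50, 44)
230 0 50
```

View pics/w3c.png

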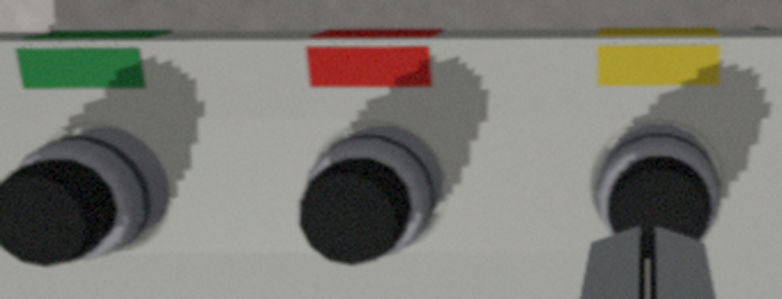

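Add to h.py:
```python
def feel(n=6):
    F=[];P=[]
    for _ in range(n):
        bot.get_image('wrist'); s=bot.get_state(); F.append(s['force']); P.append(s['eef_pos'])
    F=np.array(F); print('F',F.mean(0).round(2),'sd',F.std(0).round(2),'tcp',(np.mean(P,0)*1e3).round(2),'t',s['time_s'])
```

```text
(no output)
```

carry_out:
  rows:
    - {"dx": 1, "dy": 2, "dz": -15, "wx": 0, "wy": 0, "wz": 0, "fingers": 0}
    - {"dx": 1, "dy": 2, "dz": -25, "wx": 0, "wy": 0, "wz": 0, "fingers": 0}
    - {"dx": 1, "dy": 2, "dz": -32, "wx": 0, "wy": 0, "wz": 0, "fingers": 0}
    - {"dx": 1, "dy": 2, "dz": -34, "wx": 0, "wy": 0, "wz": 0, "fingers": 0}
    - {"dx": 1, "dy": 2, "dz": -34, "wx": 0, "wy": 0, "wz": 0, "fingers": 0}
    - {"dx": 1, "dy": 2, "dz": -34, "wx": 0, "wy": 0, "wz": 0, "fingers": 0}
    - {"dx": 1, "dy": 2, "dz": -34, "wx": 0, "wy": 0, "wz": 0, "fingers": 0}
    - {"dx": 1, "dy": 2, "dz": -34, "wx": 0, "wy": 0, "wz": 0, "fingers": 0}

```text
time_s: 3.3
eef_pos: [0.5184, -0.1639, 0.2808]
ee_rot: [-0.167, 3.137, -0.0]
force: [-0.2, 0.1, -0.0]
grip_width: 0.007
grasp_force: 0.0
```

```bash
python3 -c "
from h import *
feel(8)"
```

```text
F [-0.14  0.11  0.01] sd [0.37 0.43 0.38] tcp [ 518.33 -163.85  280.7 ] t 3.7
```

carry_out:
  rows:
    - {"dx": 0, "dy": -2, "dz": -2, "wx": 0, "wy": 0, "wz": 0, "fingers": 0}
    - {"dx": 0, "dy": -2, "dz": -4, "wx": 0, "wy": 0, "wz": 0, "fingers": 0}
    - {"dx": 0, "dy": -2, "dz": -6, "wx": 0, "wy": 0, "wz": 0, "fingers": 0}
    - {"dx": 0, "dy": -2, "dz": -6, "wx": 0, "wy": 0, "wz": 0, "fingers": 0}
    - {"dx": 0, "dy": -2, "dz": -6, "wx": 0, "wy": 0, "wz": 0, "fingers": 0}
    - {"dx": 0, "dy": -2, "dz": -6, "wx": 0, "wy": 0, "wz": 0, "fingers": 0}
    - {"dx": 0, "dy": -2, "dz": -6, "wx": 0, "wy": 0, "wz": 0, "fingers": 0}
    - {"dx": 0, "dy": -2, "dz": -6, "wx": 0, "wy": 0, "wz": 0, "fingers": 0}

```text
time_s: 4.7
eef_pos: [0.5183, -0.1658, 0.2747]
ee_rot: [-0.168, 3.137, -0.0]
force: [0.2, -0.6, 0.2]
grip_width: 0.004
grasp_force: 0.0
```

```bash
python3 -c "
from h import *
feel(8)"
```

```text
F [0.31 0.13 0.07] sd [0.58 0.38 0.54] tcp [ 518.33 -165.84  274.67] t 5.1
```

carry_out:
  rows:
    - {"dx": 0, "dy": 0, "dz": -2, "wx": 0, "wy": 0, "wz": 0, "fingers": 0}
    - {"dx": 0, "dy": 0, "dz": -3, "wx": 0, "wy": 0, "wz": 0, "fingers": 0}
    - {"dx": 0, "dy": 0, "dz": -3, "wx": 0, "wy": 0, "wz": 0, "fingers": 0}
    - {"dx": 0, "dy": 0, "dz": -3, "wx": 0, "wy": 0, "wz": 0, "fingers": 0}
    - {"dx": 0, "dy": 0, "dz": -3, "wx": 0, "wy": 0, "wz": 0, "fingers": 0}
    - {"dx": 0, "dy": 0, "dz": -3, "wx": 0, "wy": 0, "wz": 0, "fingers": 0}
    - {"dx": 0, "dy": 0, "dz": -3, "wx": 0, "wy": 0, "wz": 0, "fingers": 0}
    - {"dx": 0, "dy": 0, "dz": -3, "wx": 0, "wy": 0, "wz": 0, "fingers": 0}

```text
time_s: 6.1
eef_pos: [0.5183, -0.1658, 0.2717]
ee_rot: [0.168, -3.137, 0.0]
force: [-0.3, -0.1, 0.1]
grip_width: 0.006
grasp_force: 0.0
```

```bash
python3 -c "
from h import *
feel(8)"
```

```text
F [-0.09  0.09 -0.02] sd [0.43 0.39 0.41] tcp [ 518.33 -165.85  271.67] t 6.5
```

carry_out:
  rows:
    - {"dx": 0, "dy": 0, "dz": -2, "wx": 0, "wy": 0, "wz": 0, "fingers": 0}
    - {"dx": 0, "dy": 0, "dz": -4, "wx": 0, "wy": 0, "wz": 0, "fingers": 0}
    - {"dx": 0, "dy": 0, "dz": -4, "wx": 0, "wy": 0, "wz": 0, "fingers": 0}
    - {"dx": 0, "dy": 0, "dz": -4, "wx": 0, "wy": 0, "wz": 0, "fingers": 0}
    - {"dx": 0, "dy": 0, "dz": -4, "wx": 0, "wy": 0, "wz": 0, "fingers": 0}
    - {"dx": 0, "dy": 0, "dz": -4, "wx": 0, "wy": 0, "wz": 0, "fingers": 0}
    - {"dx": 0, "dy": 0, "dz": -4, "wx": 0, "wy": 0, "wz": 0, "fingers": 0}
    - {"dx": 0, "dy": 0, "dz": -4, "wx": 0, "wy": 0, "wz": 0, "fingers": 0}

```text
time_s: 7.5
eef_pos: [0.5183, -0.1659, 0.2677]
ee_rot: [-0.167, 3.137, -0.0]
force: [0.0, -0.2, 1.0]
grip_width: 0.007
grasp_force: 0.9
```

```bash
python3 -c "
from h import *
feel(8)"
```

```text
F [ 0.92 -0.42  1.92] sd [0.65 0.32 0.46] tcp [ 518.35 -165.85  267.68] t 7.9
```

carry_out:
  rows:
    - {"dx": 0, "dy": 0, "dz": -1, "wx": 0, "wy": 0, "wz": 0, "fingers": 0}
    - {"dx": 0, "dy": 0, "dz": -1.5, "wx": 0, "wy": 0, "wz": 0, "fingers": 0}
    - {"dx": 0, "dy": 0, "dz": -1.5, "wx": 0, "wy": 0, "wz": 0, "fingers": 0}
    - {"dx": 0, "dy": 0, "dz": -1.5, "wx": 0, "wy": 0, "wz": 0, "fingers": 0}
    - {"dx": 0, "dy": 0, "dz": -1.5, "wx": 0, "wy": 0, "wz": 0, "fingers": 0}
    - {"dx": 0, "dy": 0, "dz": -1.5, "wx": 0, "wy": 0, "wz": 0, "fingers": 0}
    - {"dx": 0, "dy": 0, "dz": -1.5, "wx": 0, "wy": 0, "wz": 0, "fingers": 0}
    - {"dx": 0, "dy": 0, "dz": -1.5, "wx": 0, "wy": 0, "wz": 0, "fingers": 0}

```text
time_s: 8.9
eef_pos: [0.5183, -0.1658, 0.2662]
ee_rot: [-0.168, 3.137, -0.0]
force: [1.4, -0.9, 2.2]
grip_width: 0.006
grasp_force: 1.3
```

```bash
python3 -c "
from h import *
feel(10)"
```

```text
F [ 1.34 -0.67  2.35] sd [0.45 0.55 0.31] tcp [ 518.34 -165.84  266.17] t 9.4
```

Yellow is slack: the force is about 2.4–2.8 N at roughly 5 mm, with a slope near 0.4 N/mm. Before moving on, I'll estimate the red and green button heights from parallax against their tabs.

Run:
```python
from h import *
p=np.load('w3.npy'); s={'eef_pos':p[:3],'ee_rot':p[3:]}; c=cam('wrist',s)
r=np.array([-.1065,.9943]); n=np.array([.9943,.1065])
for k,tab,px in (('y',(285.5,168),(286.3,230)),('r',(160.4,168.5),(153.3,232)),('g',(34.5,169.2),(19.5,232.5))):
    T=ray(c,*tab,.0436)[:2]
    for z in (.068,.07,.072,.074,.076,.078): X=ray(c,*px,z)[:2]; print(k,z,'along %.1f perp %.1f'%tuple(1e3*np.array([(X-T)@r,(X-T)@n])),X.round(4))
```

```text
y 0.068 along 0.2 perp 35.8 [ 0.5182 -0.1657]
y 0.07 along 0.1 perp 35.2 [ 0.5175 -0.1658]
y 0.072 along 0.1 perp 34.5 [ 0.5168 -0.1659]
y 0.074 along 0.1 perp 33.8 [ 0.5161 -0.166 ]
y 0.076 along 0.1 perp 33.1 [ 0.5154 -0.1661]
y 0.078 along 0.1 perp 32.4 [ 0.5148 -0.1662]
r 0.068 along -0.2 perp 36.9 [ 0.5281 -0.2501]
r 0.07 along 0.6 perp 36.2 [ 0.5274 -0.2495]
r 0.072 along 1.3 perp 35.5 [ 0.5266 -0.2488]
r 0.074 along 2.0 perp 34.8 [ 0.5258 -0.2482]
r 0.076 along 2.8 perp 34.1 [ 0.5251 -0.2475]
r 0.078 along 3.5 perp 33.4 [ 0.5243 -0.2469]
g 0.068 along -0.5 perp 36.7 [ 0.5372 -0.3353]
g 0.07 along 1.0 perp 36.0 [ 0.5363 -0.3339]
g 0.072 along 2.5 perp 35.3 [ 0.5355 -0.3325]
g 0.074 along 4.0 perp 34.6 [ 0.5346 -0.3311]
g 0.076 along 5.5 perp 34.0 [ 0.5338 -0.3297]
g 0.078 along 7.0 perp 33.3 [ 0.5329 -0.3283]
```

carry_out:
  rows:
    - {"dx": 0, "dy": 0, "dz": 10, "wx": 0, "wy": 0, "wz": 0, "fingers": 0}
    - {"dx": 0, "dy": 0, "dz": 25, "wx": 0, "wy": 0, "wz": 0, "fingers": 0}
    - {"dx": 4, "dy": -42, "dz": 25, "wx": 0, "wy": 0, "wz": 0, "fingers": 0}
    - {"dx": 8.4, "dy": -84, "dz": 25, "wx": 0, "wy": 0, "wz": 0, "fingers": 0}
    - {"dx": 8.4, "dy": -84, "dz": 15, "wx": 0, "wy": 0, "wz": 0, "fingers": 0}
    - {"dx": 8.4, "dy": -84, "dz": 13, "wx": 0, "wy": 0, "wz": 0, "fingers": 0}
    - {"dx": 8.4, "dy": -84, "dz": 13, "wx": 0, "wy": 0, "wz": 0, "fingers": 0}
    - {"dx": 8.4, "dy": -84, "dz": 13, "wx": 0, "wy": 0, "wz": 0, "fingers": 0}

```text
time_s: 10.4
eef_pos: [0.527, -0.2491, 0.2795]
ee_rot: [-0.169, 3.137, 0.0]
force: [-0.2, 0.4, 1.0]
grip_width: 0.002
grasp_force: 0.0
```

```bash
python3 -c "
from h import *
feel(8)"
```

```text
F [ 0.17  0.06 -0.37] sd [0.23 0.6  0.44] tcp [ 526.82 -249.58  279.34] t 10.8
```

carry_out:
  rows:
    - {"dx": 0, "dy": 0, "dz": -3, "wx": 0, "wy": 0, "wz": 0, "fingers": 0}
    - {"dx": 0, "dy": 0, "dz": -6, "wx": 0, "wy": 0, "wz": 0, "fingers": 0}
    - {"dx": 0, "dy": 0, "dz": -9, "wx": 0, "wy": 0, "wz": 0, "fingers": 0}
    - {"dx": 0, "dy": 0, "dz": -9, "wx": 0, "wy": 0, "wz": 0, "fingers": 0}
    - {"dx": 0, "dy": 0, "dz": -9, "wx": 0, "wy": 0, "wz": 0, "fingers": 0}
    - {"dx": 0, "dy": 0, "dz": -9, "wx": 0, "wy": 0, "wz": 0, "fingers": 0}
    - {"dx": 0, "dy": 0, "dz": -9, "wx": 0, "wy": 0, "wz": 0, "fingers": 0}
    - {"dx": 0, "dy": 0, "dz": -9, "wx": 0, "wy": 0, "wz": 0, "fingers": 0}

```text
time_s: 11.8
eef_pos: [0.5268, -0.2499, 0.2703]
ee_rot: [-0.167, 3.137, 0.0]
force: [-1.5, 0.8, 7.2]
grip_width: 0.005
grasp_force: 3.5
```

```bash
python3 -c "
from h import *
feel(8)"
```

```text
F [-1.65  0.9   6.79] sd [0.35 0.43 0.34] tcp [ 526.77 -249.92  270.32] t 12.2
```

Red reads 6.8 N, so it's either sound at about 6 mm or hardened at about 3 mm. Backing off 1.2 mm will show the slope.

carry_out:
  rows:
    - {"dx": 0, "dy": 0, "dz": 1.2, "wx": 0, "wy": 0, "wz": 0, "fingers": 0}
    - {"dx": 0, "dy": 0, "dz": 1.2, "wx": 0, "wy": 0, "wz": 0, "fingers": 0}
    - {"dx": 0, "dy": 0, "dz": 1.2, "wx": 0, "wy": 0, "wz": 0, "fingers": 0}
    - {"dx": 0, "dy": 0, "dz": 1.2, "wx": 0, "wy": 0, "wz": 0, "fingers": 0}
    - {"dx": 0, "dy": 0, "dz": 1.2, "wx": 0, "wy": 0, "wz": 0, "fingers": 0}
    - {"dx": 0, "dy": 0, "dz": 1.2, "wx": 0, "wy": 0, "wz": 0, "fingers": 0}
    - {"dx": 0, "dy": 0, "dz": 1.2, "wx": 0, "wy": 0, "wz": 0, "fingers": 0}
    - {"dx": 0, "dy": 0, "dz": 1.2, "wx": 0, "wy": 0, "wz": 0, "fingers": 0}

```text
time_s: 13.2
eef_pos: [0.5267, -0.2499, 0.2714]
ee_rot: [0.168, -3.137, 0.0]
force: [-0.9, 0.1, 4.4]
grip_width: 0.005
grasp_force: 2.2
```

```bash
python3 -c "
from h import *
feel(10)"
```

```text
F [-0.66  0.07  4.54] sd [0.4  0.5  0.39] tcp [ 526.73 -249.85  271.37] t 13.7
```

The slope is about 2.1 N/mm, so red looks hardened. Pressing to 5 mm to confirm; this stays under 8 mm on either reading.

carry_out:
  rows:
    - {"dx": 0, "dy": 0, "dz": -1, "wx": 0, "wy": 0, "wz": 0, "fingers": 0}
    - {"dx": 0, "dy": 0, "dz": -2, "wx": 0, "wy": 0, "wz": 0, "fingers": 0}
    - {"dx": 0, "dy": 0, "dz": -3, "wx": 0, "wy": 0, "wz": 0, "fingers": 0}
    - {"dx": 0, "dy": 0, "dz": -3.1, "wx": 0, "wy": 0, "wz": 0, "fingers": 0}
    - {"dx": 0, "dy": 0, "dz": -3.1, "wx": 0, "wy": 0, "wz": 0, "fingers": 0}
    - {"dx": 0, "dy": 0, "dz": -3.1, "wx": 0, "wy": 0, "wz": 0, "fingers": 0}
    - {"dx": 0, "dy": 0, "dz": -3.1, "wx": 0, "wy": 0, "wz": 0, "fingers": 0}
    - {"dx": 0, "dy": 0, "dz": -3.1, "wx": 0, "wy": 0, "wz": 0, "fingers": 0}

```text
time_s: 14.7
eef_pos: [0.5268, -0.2499, 0.2686]
ee_rot: [-0.167, 3.137, -0.0]
force: [-2.1, 1.9, 10.5]
grip_width: 0.004
grasp_force: 5.5
```

```bash
python3 -c "
from h import *
feel(6)"
```

```text
F [-1.99  1.28 11.09] sd [0.33 0.5  0.55] tcp [ 526.77 -249.94  268.59] t 15.0
```

Red is hardened: 11.1 N at about 4.7 mm. By elimination green should be sound, but it still has to be squeezed and checked.

carry_out:
  rows:
    - {"dx": 0, "dy": 0, "dz": 15, "wx": 0, "wy": 0, "wz": 0, "fingers": 0}
    - {"dx": 2, "dy": -20, "dz": 25, "wx": 0, "wy": 0, "wz": 0, "fingers": 0}
    - {"dx": 9, "dy": -85, "dz": 25, "wx": 0, "wy": 0, "wz": 0, "fingers": 0}
    - {"dx": 9, "dy": -85, "dz": 25, "wx": 0, "wy": 0, "wz": 0, "fingers": 0}
    - {"dx": 9, "dy": -85, "dz": 12, "wx": 0, "wy": 0, "wz": 0, "fingers": 0}
    - {"dx": 9, "dy": -85, "dz": 7, "wx": 0, "wy": 0, "wz": 0, "fingers": 0}
    - {"dx": 9, "dy": -85, "dz": 3, "wx": 0, "wy": 0, "wz": 0, "fingers": 0}
    - {"dx": 9, "dy": -85, "dz": 3, "wx": 0, "wy": 0, "wz": 0, "fingers": 0}

```text
time_s: 16.0
eef_pos: [0.5358, -0.3342, 0.2711]
ee_rot: [0.169, -3.137, -0.001]
force: [-1.4, 1.1, 3.4]
grip_width: 0.007
grasp_force: 1.2
```

```bash
python3 -c "
from h import *
feel(8)"
```

```text
F [-0.26  1.37  1.62] sd [0.65 0.66 0.45] tcp [ 535.87 -334.65  271.49] t 16.4
```

carry_out:
  rows:
    - {"dx": 0, "dy": 0, "dz": -1, "wx": 0, "wy": 0, "wz": 0, "fingers": 0}
    - {"dx": 0, "dy": 0, "dz": -2, "wx": 0, "wy": 0, "wz": 0, "fingers": 0}
    - {"dx": 0, "dy": 0, "dz": -3.2, "wx": 0, "wy": 0, "wz": 0, "fingers": 0}
    - {"dx": 0, "dy": 0, "dz": -3.2, "wx": 0, "wy": 0, "wz": 0, "fingers": 0}
    - {"dx": 0, "dy": 0, "dz": -3.2, "wx": 0, "wy": 0, "wz": 0, "fingers": 0}
    - {"dx": 0, "dy": 0, "dz": -3.2, "wx": 0, "wy": 0, "wz": 0, "fingers": 0}
    - {"dx": 0, "dy": 0, "dz": -3.2, "wx": 0, "wy": 0, "wz": 0, "fingers": 0}
    - {"dx": 0, "dy": 0, "dz": -3.2, "wx": 0, "wy": 0, "wz": 0, "fingers": 0}

```text
time_s: 17.4
eef_pos: [0.5359, -0.3348, 0.2682]
ee_rot: [-0.168, 3.137, 0.0]
force: [0.3, 2.5, 5.5]
grip_width: 0.004
grasp_force: 2.8
```

```bash
python3 -c "
from h import *
feel(8)"
```

```text
F [-0.19  3.04  5.77] sd [0.36 0.75 0.65] tcp [ 535.84 -334.79  268.16] t 17.8
```

Green is sound: 5.8 N at about 5.2 mm, slope about 1.2 N/mm. Now I'll lift, open the fingers and look at it from above.

carry_out:
  rows:
    - {"dx": 0, "dy": 0, "dz": 20, "wx": 0, "wy": 0, "wz": 0, "fingers": 0}
    - {"dx": 0, "dy": 0, "dz": 47, "wx": 0, "wy": 0, "wz": 0, "fingers": 62}
    - {"dx": 0, "dy": 0, "dz": 47, "wx": 0, "wy": 0, "wz": 0, "fingers": 62}
    - {"dx": 0, "dy": 0, "dz": 47, "wx": 0, "wy": 0, "wz": 0, "fingers": 62}
    - {"dx": 0, "dy": 0, "dz": 47, "wx": 0, "wy": 0, "wz": 0, "fingers": 62}
    - {"dx": 0, "dy": 0, "dz": 47, "wx": 0, "wy": 0, "wz": 0, "fingers": 62}
    - {"dx": 0, "dy": 0, "dz": 47, "wx": 0, "wy": 0, "wz": 0, "fingers": 62}
    - {"dx": 0, "dy": 0, "dz": 47, "wx": 0, "wy": 0, "wz": 0, "fingers": 62}

```text
time_s: 18.8
eef_pos: [0.5357, -0.3349, 0.3149]
ee_rot: [0.167, -3.137, -0.0]
force: [-0.2, 1.4, 0.2]
grip_width: 0.654
grasp_force: 0.0
```

Run:
```python
from h import *
s,im=shot('wrist','w4.png'); im=im[:,:,::-1].copy(); c=cam('wrist',s); print(np.round(s['eef_pos'],4),np.round(s['ee_rot'],4),s['grip_width'],s['time_s'])
hsv=cv2.cvtColor(im,cv2.COLOR_BGR2HSV); m=((hsv[...,1]>130)&(hsv[...,2]>50)&(hsv[...,0]>40)&(hsv[...,0]<80)).astype(np.uint8)
u=proj(c,[.5006,-.3387,.0436]); ce,st=blob(m,*u,35); print('tab',u,ce,st,ray(c,*ce,.0436).round(4))
u=proj(c,[.5358,-.335,.074]); m=(im.max(2)<45).astype(np.uint8); w=np.zeros_like(m); cv2.circle(w,(int(u[0]),int(u[1])),32,1,-1); m=cv2.morphologyEx(m&w,cv2.MORPH_OPEN,np.ones((5,5)))
g=max(cv2.findContours(m,0,1)[0],key=cv2.contourArea); e=cv2.fitEllipse(g); print(u,e,cv2.boundingRect(g),ray(c,*e[0],.072).round(4))
cv2.imwrite('pics/w4c.png',cv2.resize(im[110:310,120:440],None,fx=2,fy=2))
```

```text
[ 0.5357 -0.3349  0.3149] [ 0.1674 -3.1368 -0.    ] 0.6543729525199278 18.8
tab [281.81761115 164.5816329 ] [281.125      164.48039216] [256 157  52  16 816] [ 0.5006 -0.3392  0.0436]
[281.83367857 228.46808298] ((281.4451904296875, 226.25296020507812), (43.1965446472168, 43.88663101196289), 178.22732543945312) (260, 204, 44, 45) [ 0.535  -0.3353  0.072 ]
```

View pics/w4c.png

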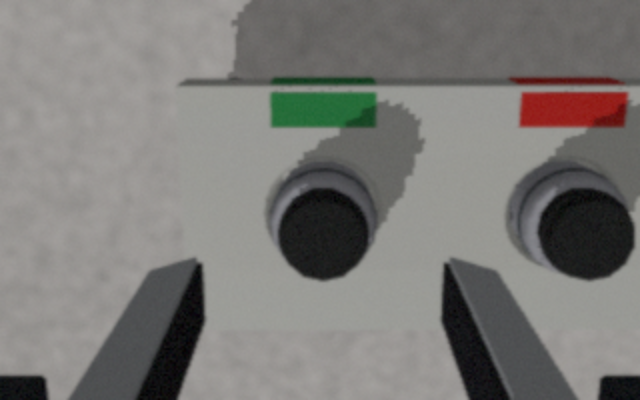

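The view shows the green button centred between the open fingers, at about (323,234) in the crop. Descending to grip the steel cup.

carry_out:
  grip_force: 18
  rows:
    - {"dx": -0.5, "dy": 0, "dz": -30, "wx": 0, "wy": 0, "wz": 0, "fingers": 62}
    - {"dx": -0.5, "dy": 0, "dz": -55, "wx": 0, "wy": 0, "wz": 0, "fingers": 62}
    - {"dx": -0.5, "dy": 0, "dz": -67, "wx": 0, "wy": 0, "wz": 0, "fingers": 62}
    - {"dx": -0.5, "dy": 0, "dz": -67, "wx": 0, "wy": 0, "wz": 0, "fingers": 50}
    - {"dx": -0.5, "dy": 0, "dz": -67, "wx": 0, "wy": 0, "wz": 0, "fingers": 40}
    - {"dx": -0.5, "dy": 0, "dz": -67, "wx": 0, "wy": 0, "wz": 0, "fingers": 30}
    - {"dx": -0.5, "dy": 0, "dz": -67, "wx": 0, "wy": 0, "wz": 0, "fingers": 25}
    - {"dx": -0.5, "dy": 0, "dz": -67, "wx": 0, "wy": 0, "wz": 0, "fingers": 25}

```text
time_s: 19.85
eef_pos: [0.5355, -0.335, 0.2489]
ee_rot: [-0.168, 3.136, -0.001]
force: [-0.6, 0.3, 6.5]
grip_width: 0.373
grasp_force: 18.0
```

carry_out:
  rows:
    - {"dx": 0, "dy": 0, "dz": 30, "wx": 0, "wy": 0, "wz": 0, "fingers": 25}
    - {"dx": 0, "dy": 0, "dz": 80, "wx": 0, "wy": 0, "wz": 0, "fingers": 25}
    - {"dx": 0, "dy": 20, "dz": 111, "wx": 0, "wy": 0, "wz": 0, "fingers": 25}
    - {"dx": 10, "dy": 80, "dz": 111, "wx": 0, "wy": 0, "wz": 0, "fingers": 25}
    - {"dx": 20, "dy": 140, "dz": 111, "wx": 0, "wy": 0, "wz": 0, "fingers": 25}
    - {"dx": 30, "dy": 200, "dz": 111, "wx": 0, "wy": 0, "wz": 0, "fingers": 25}
    - {"dx": 40, "dy": 260, "dz": 111, "wx": 0, "wy": 0, "wz": 0, "fingers": 25}
    - {"dx": 40, "dy": 310, "dz": 111, "wx": 0, "wy": 0, "wz": 0, "fingers": 25}

```text
time_s: 20.85
eef_pos: [0.5754, -0.0221, 0.3593]
ee_rot: [-0.17, 3.136, 0.0]
force: [1.1, 0.0, -1.6]
grip_width: 0.376
grasp_force: 18.0
```

carry_out:
  rows:
    - {"dx": 0, "dy": 50, "dz": 0, "wx": 0, "wy": 0, "wz": 0, "fingers": 25}
    - {"dx": 0, "dy": 100, "dz": 0, "wx": 0, "wy": 0, "wz": 0, "fingers": 25}
    - {"dx": 0, "dy": 135, "dz": 0, "wx": 0, "wy": 0, "wz": 0, "fingers": 25}
    - {"dx": 0, "dy": 145, "dz": 0, "wx": 0, "wy": 0, "wz": 0, "fingers": 25}
    - {"dx": 0, "dy": 145, "dz": 0, "wx": 0, "wy": 0, "wz": 0, "fingers": 25}
    - {"dx": 0, "dy": 145, "dz": 0, "wx": 0, "wy": 0, "wz": 0, "fingers": 25}
    - {"dx": 0, "dy": 145, "dz": 0, "wx": 0, "wy": 0, "wz": 0, "fingers": 25}
    - {"dx": 0, "dy": 145, "dz": 0, "wx": 0, "wy": 0, "wz": 0, "fingers": 25}

```text
time_s: 21.85
eef_pos: [0.5753, 0.1194, 0.3591]
ee_rot: [-0.166, 3.137, -0.0]
force: [0.0, -0.1, -1.5]
grip_width: 0.371
grasp_force: 18.0
```

Run:
```python
from h import *
s,im=shot('wrist','w5.png'); np.save('w5.npy',np.r_[s['eef_pos'],s['ee_rot']]); c=cam('wrist',s); print(np.round(s['eef_pos'],4),np.round(s['ee_rot'],4),s['grip_width'],s['force'],s['time_s'])
print(proj(c,[.546,.12,.03]), proj(c,list(s['eef_pos'][:2])+[s['eef_pos'][2]-.212]))
```

```text
[0.5753 0.1194 0.3591] [-1.6600e-01  3.1371e+00 -2.0000e-04] 0.37097628718598785 [ 0.03419361 -0.14431629 -1.47598225] 21.85
[286.215834   160.81747205] [282.26213012 245.26377384]
```

View pics/w5.png

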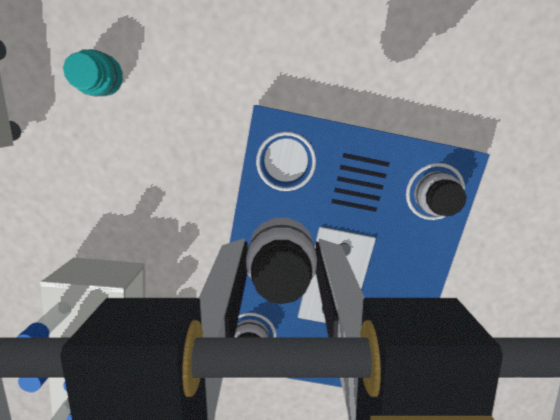

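The wrist view shows the socket ring at (286,161). The held mount is upright, with its button centre near (281,268). I'll measure both with the same camera.

Run:
```python
from h import *
im=cv2.imread('pics/w5.png'); p=np.load('w5.npy'); s={'eef_pos':p[:3],'ee_rot':p[3:]}; c=cam('wrist',s); t=p[:3]
hsv=cv2.cvtColor(im,cv2.COLOR_BGR2HSV)
m=(hsv[...,1]<110).astype(np.uint8); w=np.zeros_like(m); cv2.circle(w,(286,161),36,1,-1); m&=w
g=max(cv2.findContours(m,0,1)[0],key=cv2.contourArea); e=cv2.fitEllipse(g); S=ray(c,*e[0],.03); print('outer',e,S.round(4))
# inner hole edge: blue ring's inner white: contours of blue within circle
b=((hsv[...,1]>=110)&(w>0)).astype(np.uint8); cs,h=cv2.findContours(b,cv2.RETR_CCOMP,cv2.CHAIN_APPROX_NONE)
for q in cs:
    if len(q)>60: e=cv2.fitEllipse(q); print('ring',[np.round(x,2) for x in e],ray(c,*e[0],.03).round(4))
# held button top
m=(im.max(2)<45).astype(np.uint8); w=np.zeros_like(m); cv2.circle(w,(281,268),33,1,-1); m=cv2.morphologyEx(m&w,cv2.MORPH_OPEN,np.ones((5,5)))
g=max(cv2.findContours(m,0,1)[0],key=cv2.contourArea); e=cv2.fitEllipse(g); print('btn',e,cv2.boundingRect(g))
for z in (t[2]-.212+.0385,): print('btn xy - tcp', (ray(c,*e[0],z)-t).round(4))
cv2.imwrite('pics/w5c.png',np.hstack([cv2.resize(im[110:230,226:346],(390,390),interpolation=cv2.INTER_CUBIC),cv2.resize(im[200:320,221:341],(390,390),interpolation=cv2.INTER_CUBIC)]))
```

```text
outer ((285.5689392089844, 161.0323944091797), (59.327903747558594, 59.71920394897461), 67.37649536132812) [0.5462 0.1195 0.03  ]
ring [array([285.66, 161.09]), array([50.29, 50.3 ]), np.float64(117.92)] [0.5463 0.1196 0.03  ]
ring [array([285.56, 159.5 ]), array([45.09, 45.51]), np.float64(83.53)] [0.545  0.1193 0.03  ]
ring [array([286., 161.]), array([70.94, 70.94]), np.float64(0.0)] [0.5462 0.1198 0.03  ]
ring [array([285.57, 161.03]), array([61.15, 61.54]), np.float64(67.85)] [0.5462 0.1195 0.03  ]
btn ((280.16278076171875, 262.87445068359375), (43.29545211791992, 53.86515808105469), 89.43511199951172) (252, 240, 59, 38)
btn xy - tcp [-0.0066 -0.0018 -0.1735]
```

View pics/w5c.png

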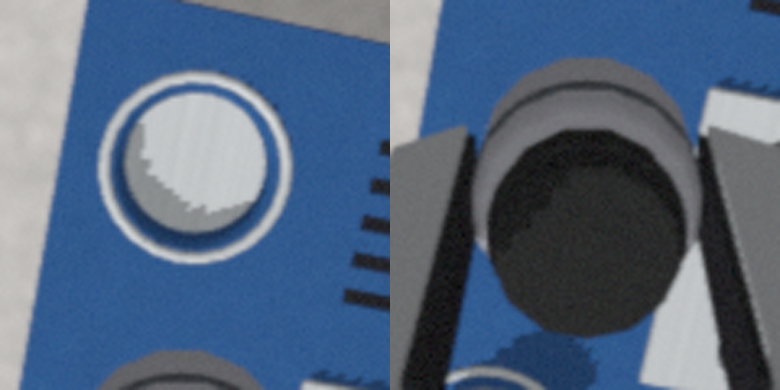

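Run:
```python
from h import *
p=np.load('w5.npy'); s={'eef_pos':p[:3],'ee_rot':p[3:]}; c=cam('wrist',s); t=p[:3]
for z in (-.172,-.175,-.178): print('btn',z,(ray(c,281.6,273.2,t[2]+z)-t).round(4),(ray(c,281.6,303.1,t[2]+z)-t).round(4)) # 2nd: far edge = +14mm
for z in (-.211,-.2133,-.216): print('cup bottom near edge (= -18mm)',z,(ray(c,281.5,217.5,t[2]+z)-t).round(4))
# empty-gripper: finger line centre in w4: tips
print(proj(c,[t[0],t[1],t[2]-.175]),proj(c,[t[0],t[1],t[2]-.199]))
```

```text
btn -0.172 [-0.0024 -0.0007 -0.172 ] [ 0.0124  0.0009 -0.172 ]
btn -0.175 [-0.001  -0.0005 -0.175 ] [ 0.0141  0.0011 -0.175 ]
btn -0.178 [ 0.0004 -0.0004 -0.178 ] [ 0.0158  0.0013 -0.178 ]
cup bottom near edge (= -18mm) -0.211 [-0.0162 -0.0021 -0.211 ]
cup bottom near edge (= -18mm) -0.2133 [-0.0155 -0.002  -0.2133]
cup bottom near edge (= -18mm) -0.216 [-0.0146 -0.002  -0.216 ]
[282.49042745 275.28696498] [282.33268731 254.54269143]
```

carry_out:
  rows:
    - {"dx": -29.3, "dy": 1, "dz": -20, "wx": 0, "wy": 0, "wz": 0, "fingers": 25}
    - {"dx": -29.3, "dy": 1, "dz": -60, "wx": 0, "wy": 0, "wz": 0, "fingers": 25}
    - {"dx": -29.3, "dy": 1, "dz": -95, "wx": 0, "wy": 0, "wz": 0, "fingers": 25}
    - {"dx": -29.3, "dy": 1, "dz": -108, "wx": 0, "wy": 0, "wz": 0, "fingers": 25}
    - {"dx": -29.3, "dy": 1, "dz": -111, "wx": 0, "wy": 0, "wz": 0, "fingers": 25}
    - {"dx": -29.3, "dy": 1, "dz": -111, "wx": 0, "wy": 0, "wz": 0, "fingers": 25}
    - {"dx": -29.3, "dy": 1, "dz": -111, "wx": 0, "wy": 0, "wz": 0, "fingers": 25}
    - {"dx": -29.3, "dy": 1, "dz": -111, "wx": 0, "wy": 0, "wz": 0, "fingers": 25}

```text
time_s: 22.9
eef_pos: [0.5461, 0.1212, 0.2488]
ee_rot: [-0.167, 3.136, 0.001]
force: [-0.1, -0.0, -2.3]
grip_width: 0.375
grasp_force: 18.0
```

Run:
```python
from h import *
feel(4); s,a=shot('wrist'); b=bot.get_image('side'); print(s['time_s'])
r=lambda x:cv2.resize(x,(390,390),interpolation=cv2.INTER_CUBIC)
cv2.imwrite('pics/w6c.png',np.hstack([r(a[170:310,210:350]),r(b[210:320,180:290])])[:,:,::-1])
```

```text
F [-0.11  0.05 -1.35] sd [0.62 0.4  0.43] tcp [546.   121.22 248.42] t 23.1
23.1
```

View pics/w6c.png

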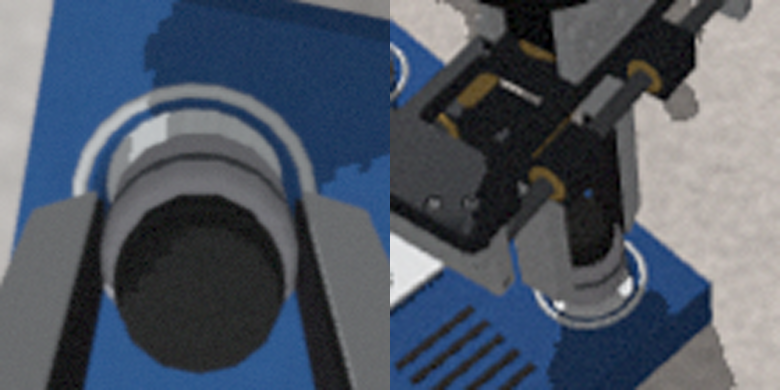

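The view shows the cup just above the mouth, roughly 2 px to the right of the ring centre. I'll work out the offset from the near-edge arcs.

Run:
```python
from h import *
s=bot.get_state(); c=cam('wrist',s); t=np.array(s['eef_pos']); print(t.round(4))
f=lambda u,v:(210+u/2.786,170+v/2.786)
a=ray(c,*f(193.5,85),.03); print('ring near edge -> centre x',(a[0]+.0247).round(4)); 
l,r=ray(c,*f(72,195),.03),ray(c,*f(315,195),.03); print('ring sides',l.round(4),r.round(4),((l+r)/2).round(4),np.linalg.norm(l-r))
for z in (.0355,.038): b=ray(c,*f(200,133),z); print('cup bottom near edge -> axis x',(b[0]+.018).round(4),b.round(4))
for z in (t[2]-.175,): print('button',ray(c,*f(199.5,282),z).round(4),'far edge',ray(c,*f(199.5,372),z).round(4))
```

```text
[0.5459 0.1212 0.2481]
ring near edge -> centre x 0.5471
ring sides [0.5479 0.095  0.03  ] [0.5427 0.1441 0.03  ] [0.5453 0.1196 0.03  ] 0.049396459467527555
cup bottom near edge -> axis x 0.5484 [0.5304 0.1193 0.0355]
cup bottom near edge -> axis x 0.5476 [0.5296 0.1192 0.038 ]
button [0.544  0.1206 0.0731] far edge [0.5603 0.1223 0.0731]
```

carry_out:
  rows:
    - {"dx": 0, "dy": -1.5, "dz": 0, "wx": 0, "wy": 0, "wz": 0, "fingers": 25}
    - {"dx": 0, "dy": -1.5, "dz": -1, "wx": 0, "wy": 0, "wz": 0, "fingers": 25}
    - {"dx": 0, "dy": -1.5, "dz": -2, "wx": 0, "wy": 0, "wz": 0, "fingers": 25}
    - {"dx": 0, "dy": -1.5, "dz": -4, "wx": 0, "wy": 0, "wz": 0, "fingers": 25}
    - {"dx": 0, "dy": -1.5, "dz": -6, "wx": 0, "wy": 0, "wz": 0, "fingers": 25}
    - {"dx": 0, "dy": -1.5, "dz": -7, "wx": 0, "wy": 0, "wz": 0, "fingers": 25}
    - {"dx": 0, "dy": -1.5, "dz": -8, "wx": 0, "wy": 0, "wz": 0, "fingers": 25}
    - {"dx": 0, "dy": -1.5, "dz": -8, "wx": 0, "wy": 0, "wz": 0, "fingers": 25}

```text
time_s: 24.2
eef_pos: [0.5459, 0.1197, 0.24]
ee_rot: [0.168, -3.137, 0.0]
force: [-0.3, -0.3, -0.7]
grip_width: 0.373
grasp_force: 18.0
```

```bash
python3 -c "
from h import *
feel(4)"
```

```text
F [-0.33 -0.07 -1.25] sd [0.43 0.63 0.35] tcp [545.95 119.65 240.1 ] t 24.4
```

No contact force, so the cup is entering the socket freely. Continuing down.

carry_out:
  rows:
    - {"dx": 0, "dy": 0, "dz": -1, "wx": 0, "wy": 0, "wz": 0, "fingers": 25}
    - {"dx": 0, "dy": 0, "dz": -2, "wx": 0, "wy": 0, "wz": 0, "fingers": 25}
    - {"dx": 0, "dy": 0, "dz": -3, "wx": 0, "wy": 0, "wz": 0, "fingers": 25}
    - {"dx": 0, "dy": 0, "dz": -4, "wx": 0, "wy": 0, "wz": 0, "fingers": 25}
    - {"dx": 0, "dy": 0, "dz": -5, "wx": 0, "wy": 0, "wz": 0, "fingers": 25}
    - {"dx": 0, "dy": 0, "dz": -6, "wx": 0, "wy": 0, "wz": 0, "fingers": 25}
    - {"dx": 0, "dy": 0, "dz": -6, "wx": 0, "wy": 0, "wz": 0, "fingers": 25}
    - {"dx": 0, "dy": 0, "dz": -6, "wx": 0, "wy": 0, "wz": 0, "fingers": 25}

```text
time_s: 25.4
eef_pos: [0.5459, 0.1197, 0.2341]
ee_rot: [0.168, -3.137, 0.0]
force: [-0.2, 1.8, -0.3]
grip_width: 0.375
grasp_force: 18.0
```

```bash
python3 -c "
from h import *
feel(4)"
```

```text
F [ 0.37  0.05 -0.94] sd [0.11 0.23 0.52] tcp [545.93 119.66 234.1 ] t 25.6
```

Still free. I'll ease down a bit more until it bottoms out.

carry_out:
  rows:
    - {"dx": 0, "dy": 0, "dz": -0.5, "wx": 0, "wy": 0, "wz": 0, "fingers": 25}
    - {"dx": 0, "dy": 0, "dz": -1, "wx": 0, "wy": 0, "wz": 0, "fingers": 25}
    - {"dx": 0, "dy": 0, "dz": -1.5, "wx": 0, "wy": 0, "wz": 0, "fingers": 25}
    - {"dx": 0, "dy": 0, "dz": -1.5, "wx": 0, "wy": 0, "wz": 0, "fingers": 25}
    - {"dx": 0, "dy": 0, "dz": -1.5, "wx": 0, "wy": 0, "wz": 0, "fingers": 25}
    - {"dx": 0, "dy": 0, "dz": -1.5, "wx": 0, "wy": 0, "wz": 0, "fingers": 25}
    - {"dx": 0, "dy": 0, "dz": -1.5, "wx": 0, "wy": 0, "wz": 0, "fingers": 25}
    - {"dx": 0, "dy": 0, "dz": -1.5, "wx": 0, "wy": 0, "wz": 0, "fingers": 25}

```text
time_s: 26.6
eef_pos: [0.546, 0.1196, 0.2335]
ee_rot: [-0.167, 3.137, 0.001]
force: [-6.1, -1.6, 19.8]
grip_width: 0.374
grasp_force: 18.0
```

```bash
python3 -c "
from h import *
feel(4)"
```

```text
F [-6.37 -1.65 19.81] sd [0.42 0.63 0.35] tcp [546.02 119.57 233.48] t 26.8
```

It bottomed out at TCP z = 0.2335 m, against 0.2333 predicted for home. I'll relax, release and retreat.

carry_out:
  rows:
    - {"dx": 0, "dy": 0, "dz": 1, "wx": 0, "wy": 0, "wz": 0, "fingers": 25}
    - {"dx": 0, "dy": 0, "dz": 1, "wx": 0, "wy": 0, "wz": 0, "fingers": 45}
    - {"dx": 0, "dy": 0, "dz": 1, "wx": 0, "wy": 0, "wz": 0, "fingers": 60}
    - {"dx": 0, "dy": 0, "dz": 1, "wx": 0, "wy": 0, "wz": 0, "fingers": 60}
    - {"dx": 0, "dy": 0, "dz": 1, "wx": 0, "wy": 0, "wz": 0, "fingers": 60}
    - {"dx": 0, "dy": 0, "dz": 10, "wx": 0, "wy": 0, "wz": 0, "fingers": 60}
    - {"dx": 0, "dy": 0, "dz": 40, "wx": 0, "wy": 0, "wz": 0, "fingers": 60}
    - {"dx": 0, "dy": 0, "dz": 90, "wx": 0, "wy": 0, "wz": 0, "fingers": 60}

```text
time_s: 27.8
eef_pos: [0.5455, 0.1195, 0.323]
ee_rot: [0.167, -3.135, 0.002]
force: [0.2, 1.2, -0.2]
grip_width: 0.642
grasp_force: 0.0
```

carry_out:
  rows:
    - {"dx": 0, "dy": 50, "dz": 50, "wx": 0, "wy": 0, "wz": 0, "fingers": 60}
    - {"dx": 0, "dy": 110, "dz": 80, "wx": 0, "wy": 0, "wz": 0, "fingers": 60}
    - {"dx": 0, "dy": 170, "dz": 80, "wx": 0, "wy": 0, "wz": 0, "fingers": 60}
    - {"dx": 0, "dy": 220, "dz": 80, "wx": 0, "wy": 0, "wz": 0, "fingers": 60}
    - {"dx": 0, "dy": 240, "dz": 80, "wx": 0, "wy": 0, "wz": 0, "fingers": 60}
    - {"dx": 0, "dy": 240, "dz": 80, "wx": 0, "wy": 0, "wz": 0, "fingers": 60}
    - {"dx": 0, "dy": 240, "dz": 80, "wx": 0, "wy": 0, "wz": 0, "fingers": 60}
    - {"dx": 0, "dy": 240, "dz": 80, "wx": 0, "wy": 0, "wz": 0, "fingers": 60}

```text
time_s: 28.8
eef_pos: [0.5464, 0.3579, 0.4029]
ee_rot: [-0.164, 3.137, -0.0]
force: [0.0, -0.5, 0.3]
grip_width: 0.642
grasp_force: 0.0
```

Run:
```python
from h import *
a=bot.get_image('scene'); b=bot.get_image('side'); s=bot.get_state(); print(s['time_s'],np.round(s['eef_pos'],3),s['grip_width'])
print('bystander diff', [int((np.abs(x[:,:,::-1].astype(int)-cv2.imread(f'pics/{n}0.png')).max(2)>60).sum()) for n,x in (('scene',a),('side',b))])
r=lambda x:cv2.resize(x,(400,400),interpolation=cv2.INTER_CUBIC)
cv2.imwrite('pics/fin.png',np.hstack([r(a[150:350,100:300+160]) if 0 else cv2.resize(a[150:300,100:450],(400,171*1)),]) [:,:,::-1]) if 0 else cv2.imwrite('pics/fin.png',np.vstack([cv2.resize(a[160:300,110:450],(680,280)),cv2.resize(b[120:380,60:440],(468,320))[:, :468] if 0 else cv2.copyMakeBorder(cv2.resize(b[120:380,60:440],(438,300)),0,0,0,242,cv2.BORDER_CONSTANT)])[:,:,::-1])
```

```text
28.9 [0.546 0.359 0.403] 0.6390383448818527
bystander diff [3462, 10192]
```

View pics/fin.png

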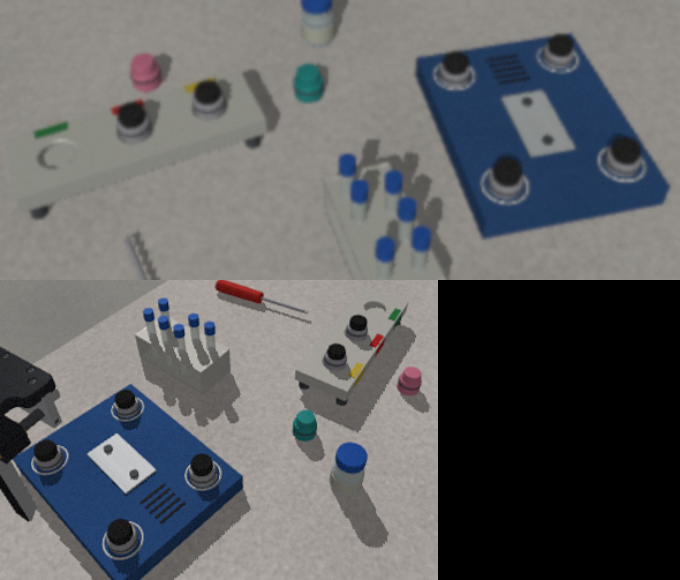

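Both views show the sound mount seated upright in the socket, level with the other three. The other two mounts are still standing in the rack and the things around look undisturbed. Handing in.

```bash
python3 -c "
from h import *
print(bot.hand_in())"
```

```text
the job is handed in; nothing more can be done
None
```

Done and handed in at about 29 s: yellow felt slack and red hardened, so the sound green mount now stands upright and fully home in the shaker base socket, with the other two still in the rack.

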